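# Load a bracket under the bushing plate of a drill jig

## Task

Load the footed steel bracket into the drill jig: pick it up by its rib, set it flat on the jig's bed in front of the bushing plate, slide its toe in under the plate past the sprung roller and press it firmly but gently (never as hard as 25 N) home against the hidden end stop, with its long side square against the side cheek. Leave it there, let go, and do not disturb the other things on the bench.

Things in the scene. Friction and masses are not known exactly. Their poses are not given: they have to be found in the camera images.
- bracket: Bare steel bracket, about 0.42 kg. Flat foot 85 long x 50 wide x 8 mm thick; on it stands a rib (the grip) 30 long x 14 mm wide, its top 62 mm above the underside. Origin on the underside below the rib's middle. x points along the foot to its toe, z up: the foot reaches from x = -15 to +70 mm, y +-25 mm; the rib x +-15, y +-7 mm.
- toe (a point): Lower edge of the bracket's leading end: middle of the 50 mm wide toe, on the underside, 70 mm along the bracket's x from its origin.
- jig: Fixed steel drill jig. Bed plate 220 (x) x 130 mm (y), origin at its middle; its flat top, the bed, is 20 mm above the origin and 14 to 26 mm above the bench (varies). The bracket is slid in along the jig's +x, its own x the same way; z is up. Fully seated the bracket's y is 0 in the jig. Bed in front of the overhang: x = -110 to +20 mm.
- cheek (a point): Point on the bed at the inner face of the side cheek, at the lip (jig x = 20, y = +25 mm). The cheek is a straight wall under the plate's +y edge, from x = 20 to 78 mm; its inner face looks to the jig's -y. The foot's +y side must end against it. A rigid wall without lead-in: bring the toe in a few mm to the -y side, then across before the roller (free slide under 5 N).
- roller (a point): Point on the bed below the free-turning sprung steel roller (12 mm diameter, 50 mm along y, jig x = 39) that hangs under the plate, its underside 6.5 mm above the bed. The 8 mm foot must lift it: that takes up to about 8 N; then it presses the foot down with some 4 N. Pressing the bracket on the bed adds friction. At the end stop the push keeps rising, past 12 N in about 3 mm.
- stop: Adjustable end stop, set to another depth each time: fixed steel block 40 wide x 8 mm high on the bed under the plate, hidden from above. Origin on the bed at the middle of its face, which looks to the jig's -x; axes as the jig's. It lies 26 to 36 mm in from the lip. Home means the toe touches this face.
- lip (a point): Point on the bed under the front edge (lip) of the overhanging bushing plate, jig x = 20, y = 0. The plate spans jig x = 20 to 78, y = -35 to +37 mm with an 11 mm gap above the bed; its top is 25 mm above the bed, a brass bushing on it 5 mm higher. A back wall as high closes the gap at x = 78 to 96 mm; the -y side is open.
- screwdriver: Bystander: screwdriver lying on the bench.
- spanner: Bystander: spanner lying on the bench.
- spool: Bystander: red spool 48 mm in diameter, 80 mm tall, standing.
- strip: Bystander: flat aluminium strip 160 x 25 x 6 mm.
- angle: Bystander: small plain steel angle 45 x 40 mm, 40 mm high, without a foot and rib.
- collar: Bystander: steel shaft collar, 36 mm in diameter, 14 mm high.
Not all that is in view belongs to the job. What is shaped like the bracket but blue or green is not meant.

How it is judged:
By the outcome, as a careful person would: the job done as asked, in the order asked, and still so for the second after the job is handed in, with the robot touching nothing.
It also fails if it takes over 67 s, if anything falls off the work surface, if the arm or the gripper's body presses on something with over 40 N, if the wrist force passes 120 N, or if a joint passes its speed limit or range.

## Robot

A 6-joint arm with a two-finger parallel gripper is mounted at the origin on the work surface. World frame = base frame: x ahead of the robot, y to its left, z up, the work surface at z = 0. Lengths are in m, angles in rad, forces in N, time in s.
With the tool pointing down it reaches from about 0.25 to 0.775 m from the base axis. Payload 4 kg.
Tool frame: the origin (TCP) lies at the very end of the fingers, on their centre line; the grasp point (between the pads) lies 19 mm behind it; z points along the fingers, y is the line along which they close (so a half turn about z gives the same grasp; the last joint's range is limited). The gripper opens to 94 mm and grips with 3 to 60 N. Pads are 16 mm wide; open, the fingers measure 119 mm over their backs; the gripper's body (75 mm by 177 mm) begins 78 mm behind the grasp point.
Start: joints at [1.024, 0.087, 1.371, -0, 1.684, -0.103], TCP at [0.236, 0.497, 0.206] pointing down, gripper open.
Joint ranges: [-3.1, 3.1], [-0.76, 2.03], [0.27, 2.55], [-1.08, 4.22], [0.17, 2.65], [-2.57, 2.57]. Speed limits (rad/s): [2.79, 2.79, 3.14, 3.14, 3.14, 3.14].

## Interface

Orientations are given as [roll, pitch, yaw] about the fixed x, y, z axes, in that order (R = Rz(yaw) Ry(pitch) Rx(roll)).
In Python, from bench import robot, snapshot, finder gives the robot as it stands.
- The arm moves only by the tool drive_tool, never from a script. Its argument "deltas" is text: rows parted by semicolons, each of 7 numbers parted by spaces: the shift along the tool's x, y, z each as a share of 100 mm, from -1 to 1, then the turn, a rotation vector about the tool's x, y, z each as a share of 90 degrees, from -1 to 1, then the finger opening in mm, from 0 to 94. In form: tx ty tz rx ry rz gripper; .... A call has 1 to 5 rows; each row is the pose to reach, as a shift and turn from the pose commanded when the call began, along the tool's axes at that moment; what a row does not reach only later rows make up. A row lasts 1/10 s, in which the tool goes at most 50 mm and 8.59 degrees, less where a joint would pass 70% of its speed; a pose out of reach is approached as far as the arm can. A call with a number of a shift or a turn outside -1 to 1 is refused whole. A call with a gripper value outside its range is refused whole. The fingers move at their own pace and stop on an object; the grip force is fixed at half the most. Time passes only in rows, so rows that repeat a pose let the fingers close. It gives the time, the measured TCP pose, the force, the opening and the grip force at its end, in the units of the state.
- robot.get_obs(): the state, without advancing time (a new reading comes with each control period).
- snapshot(name): name is "scene" or "top" or "wrist"; returns a dict with "img" (480x640x3 uint8, red, green, blue), "fx", "fy", "cx", "cy" (pixels), "T" (4x4, takes a point from camera to world coordinates); the wrist camera has in their place "hand_eye" (4x4, takes a point from camera to tool coordinates, whose origin is the TCP and whose axes are the flange's). Camera axes: x right, y up, looking along -z (the intrinsics and any distortion apply to the point x, -y, -z); pixel columns grow to the right and rows downward; lengths in m; the calibration is good to about 2 mm. A picture is of the moment at which its call begins: read the wrist's pose just before it. There is no depth.
- robot.close_job(): hands the job in; it is judged then, once.
Trained networks look in the newest picture that a camera, given by its name, has taken for a name from the list of things; names that differ only in an ending like _2 or _b are one class to them, and where a whole thing is asked for, a point or a joint stands for the part that bears it (a point fixed in the world has none). Each returns a list of dicts, best first, with "confidence" (0 to 1); they miss things now and then, are a little off and sometimes report something else, mostly with a low value. They report only what shows in the picture. A call takes as long as a camera call. They do not tell look-alikes from the thing itself.
- finder.look_for(camera, thing): "xy" ([column, row] in pixels, amid what is visible of it).
- finder.masks_of(camera, thing): "region" (480x640 bool, what is visible of it) and "xy" ([column, row] in pixels, amid what is visible of it).
- finder.landmark_of(camera, thing): "xy" ([column, row] in pixels: a listed point, or the origin of a listed thing).
The state is a dict: "time": time; "joint_positions": joint angles; "qvel": joint speeds; "joint_torque": joint torques, N m; "tool_pos": TCP position; "ee_rot": TCP orientation; "wrist_force": force on the tool from outside, world axes, zero at the start; "wrist_torque": the same for the moment, N m; "width": finger opening in m; "finger_force": force on a finger pad.
Only numpy, scipy, OpenCV 4.12 (cv2) and the standard library are available. Lean on these libraries where they do the work, as an engineer would, in place of code of your own. Each camera call takes 0.05 s, during which the arm holds its last target. There are 200 camera calls.

## Working session

There is one attempt and no reset: what is moved stays moved. The work goes in short steps, Python scripts to look and compute and a tool call to move; the robot and the scene stay as the last step left them, time stands still between calls to the robot, and variables do not carry over. Pictures are saved under pics/ and viewed, at most 10 in all, crops included, and the job is handed in when it is done.

Besides the shell and the picture viewer there is one more tool, called after "Call:" by a JSON object that holds its "method" and its "body", one argument or row to a line. drive_tool: Moves the arm, as the interface text tells. Shift numbers are shares of 100 mm and turn numbers shares of 90 degrees, none past 1 either way. Its arguments: {"type":"object","properties":{"deltas":{"type":"string"}},"required":["deltas"]}

```bash
mkdir -p pics; ls
cat > h.py <<'E'
import numpy as np, cv2
from scipy.spatial.transform import Rotation as R
from bench import robot, snapshot, finder
def save(s,n): cv2.imwrite('pics/'+n,cv2.cvtColor(s,cv2.COLOR_RGB2BGR))
def camT(s,o=None):
    if 'T' in s: return np.array(s['T'])
    o=o or robot.get_obs(); T=np.eye(4); T[:3,:3]=R.from_euler('xyz',o['ee_rot']).as_matrix(); T[:3,3]=o['tool_pos']
    return T@np.array(s['hand_eye'])
def ray(s,T,p):
    d=np.array([(p[0]-s['cx'])/s['fx'],-(p[1]-s['cy'])/s['fy'],-1]); return T[:3,3],T[:3,:3]@d
def atz(s,T,p,z):
    c,d=ray(s,T,p); return c+d*(z-c[2])/d[2]
def proj(s,T,X):
    q=T[:3,:3].T@(np.array(X)-T[:3,3]); return [s['cx']-s['fx']*q[0]/q[2], s['cy']+s['fy']*q[1]/q[2]]
E
python3 - <<'E'
from h import *
o=robot.get_obs(); print(o['ee_rot'],o['time'])
for c in ['scene','top','wrist']:
    s=snapshot(c); T=camT(s,o); save(s['img'],c+'0.png'); print(c,{k:s[k] for k in s if k not in('img',)}) 
    for t in ['bracket','jig','stop','lip','cheek','roller','toe']:
        for r in finder.landmark_of(c,t)[:3]: print(c,t,np.round(r['xy']),round(r['confidence'],2),atz(s,T,r['xy'],{'lip':.02,'cheek':.02,'roller':.02}.get(t,0)).round(3))
E
```

```text
pics
[-3.13945296e+00 -2.23475797e-04  2.69780762e+00] 0.0
scene {'fx': 527.8083166890209, 'fy': 527.8083166890209, 'cx': 321.47445427478834, 'cy': 238.3794056356411, 'T': array([[-0.55888993, -0.56373914,  0.60814491,  1.21673736],
       [ 0.82920369, -0.38696552,  0.40333476,  0.42487218],
       [ 0.00795552,  0.72969574,  0.6837257 ,  0.85609408],
       [ 0.        ,  0.        ,  0.        ,  1.        ]])}
scene bracket [230. 202.] 0.87 [ 0.473 -0.349  0.   ]
scene bracket [292. 176.] 0.76 [ 0.296 -0.283  0.   ]
scene bracket [197. 183.] 0.62 [ 0.465 -0.473  0.   ]
scene jig [384. 265.] 0.69 [ 0.448  0.084 -0.   ]
scene lip [392. 261.] 0.63 [0.447 0.102 0.02 ]
scene lip [397. 255.] 0.6 [0.423 0.103 0.02 ]
scene cheek [396. 258.] 0.62 [0.431 0.104 0.02 ]
scene cheek [330. 207.] 0.53 [ 0.366 -0.114  0.02 ]
scene roller [395. 266.] 0.88 [0.456 0.115 0.02 ]
scene toe [255. 206.] 0.74 [ 0.452 -0.285  0.   ]
scene toe [293. 194.] 0.74 [ 0.359 -0.236  0.   ]
scene toe [188. 198.] 0.67 [ 0.523 -0.45   0.   ]
top {'fx': 512.0853497244951, 'fy': 512.0853497244951, 'cx': 320.77177350104
[... 620 characters left out ...]

top cheek [249. 269.] 0.86 [0.423 0.1   0.02 ]
top roller [242. 259.] 0.96 [0.446 0.117 0.02 ]
top toe [477. 296.] 0.81 [ 0.365 -0.44   0.   ]
top toe [415. 262.] 0.8 [ 0.446 -0.295  0.   ]
top toe [474. 230.] 0.71 [ 0.524 -0.441  0.   ]
wrist {'fx': 366.8552460785565, 'fy': 366.8552460785565, 'cx': 314.51687003827914, 'cy': 233.5330502907794, 'hand_eye': array([[ 4.12496883e-04,  9.68925968e-01,  2.47350557e-01,
         7.20504182e-02],
       [ 9.99999695e-01, -2.35645898e-04, -7.44584243e-04,
         2.74600835e-06],
       [-6.63159864e-04,  2.47350789e-01, -9.68925770e-01,
        -1.78546024e-01],
       [ 0.00000000e+00,  0.00000000e+00,  0.00000000e+00,
         1.00000000e+00]])}
```

View pics/scene0.png

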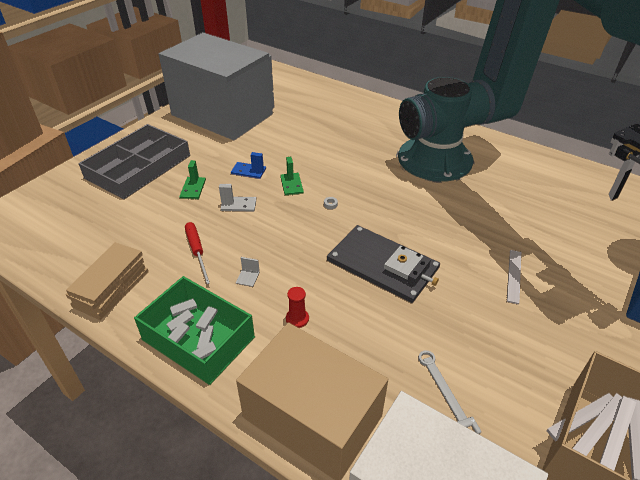

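View pics/top0.png

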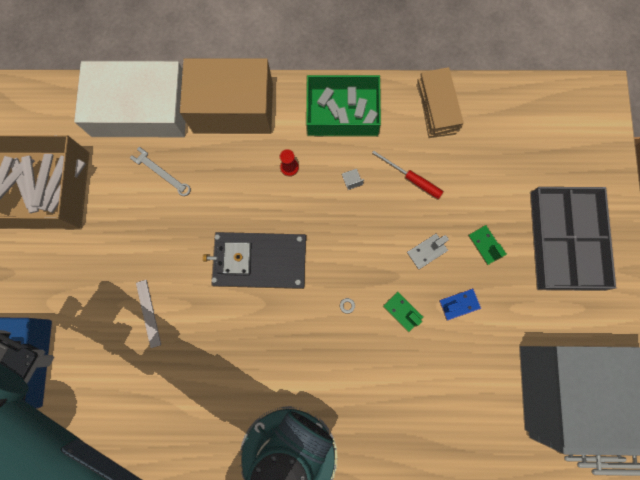

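Steel-coloured, footed and ribbed: only the one at scene (235,202) / top (428,250) fits the description. Look-alikes are blue (scene 250,165 / top 460,304), green (scene 290,180 / top 403,311), green (scene 193,185 / top 487,244), and the plain steel angle without foot and rib (scene 248,272 / top 352,179). The jig is at top (258,261), with its plate on the left, so insertion runs roughly along world +y. I'll travel towards the bracket and check it with a close wrist crop.

Call:
{"method": "drive_tool", "body": {
  "deltas": "-0.33 -0.36 0 0 0 0 60; -0.66 -0.72 0 0 0 0 60; -0.9 -1 0 0 0 0 60"
}}

```text
time: 1.5
tool_pos: [0.2748, 0.3659, 0.2054]
ee_rot: [-3.141, 0.001, 2.698]
wrist_force: [-0.6, 0.6, 0.6]
width: 0.0739
finger_force: 0.0
```

Call:
{"method": "drive_tool", "body": {
  "deltas": "-0.33 -0.36 0 0 0 0 60; -0.66 -0.72 0 0 0 0 60; -0.9 -1 0 0 0 0 60"
}}

```text
time: 1.8
tool_pos: [0.3131, 0.2366, 0.2057]
ee_rot: [3.141, 0.001, 2.697]
wrist_force: [1.0, 0.7, -0.6]
width: 0.0599
finger_force: 0.0
```

Call:
{"method": "drive_tool", "body": {
  "deltas": "-0.33 -0.36 0 0 0 0 60; -0.66 -0.72 0 0 0 0 60; -0.9 -1 0 0 0 0 60"
}}

```text
time: 2.1
tool_pos: [0.3515, 0.1076, 0.2058]
ee_rot: [3.141, 0.001, 2.697]
wrist_force: [0.2, 0.9, -0.1]
width: 0.0598
finger_force: 0.0
```

Call:
{"method": "drive_tool", "body": {
  "deltas": "-0.33 -0.36 0 0 0 0 60; -0.66 -0.72 0 0 0 0 60; -0.9 -1 0 0 0 0 60"
}}

```text
time: 2.4
tool_pos: [0.3898, -0.0216, 0.2057]
ee_rot: [3.142, 0.001, 2.696]
wrist_force: [0.7, -0.1, 0.7]
width: 0.0599
finger_force: 0.0
```

Call:
{"method": "drive_tool", "body": {
  "deltas": "-0.33 -0.36 0 0 0 0 60; -0.66 -0.72 0 0 0 0 60; -0.9 -1 0 0 0 0 60"
}}

```text
time: 2.7
tool_pos: [0.4282, -0.1508, 0.2055]
ee_rot: [-3.141, 0.001, 2.696]
wrist_force: [0.6, 0.2, -0.2]
width: 0.0599
finger_force: 0.0
```

Call:
{"method": "drive_tool", "body": {
  "deltas": "-0.33 -0.36 0 0 0 0 60; -0.66 -0.72 0 0 0 0 60; -0.9 -1 0 0 0 0 60; -0.9 -1 0 0 0 0 60"
}}

```text
time: 3.1
tool_pos: [0.4663, -0.2809, 0.204]
ee_rot: [-3.141, -0.001, 2.693]
wrist_force: [-0.4, 0.5, 0.1]
width: 0.06
finger_force: 0.0
```

Call:
{"method": "drive_tool", "body": {
  "deltas": "-0.25 -0.25 0 0 0 0.08 60; -0.5 -0.5 0 0 0 0.17 60; -0.5 -0.5 0 0 0 0.17 60; -0.5 -0.5 0 0 0 0.17 60"
}}

```text
time: 3.5
tool_pos: [0.4898, -0.3429, 0.205]
ee_rot: [3.141, -0.002, 2.432]
wrist_force: [-0.6, 0.4, 0.5]
width: 0.0598
finger_force: 0.0
```

Run:
```python
from h import *
o=robot.get_obs(); print(o['tool_pos'],o['ee_rot'])
s=snapshot('wrist'); T=camT(s,o); save(s['img'],'w1.png')
for t in ['bracket','toe']:
    for r in finder.landmark_of('wrist',t)[:3]: print(t,np.round(r['xy']),round(r['confidence'],2),atz(s,T,r['xy'],0).round(4))
```

```text
[ 0.48978147 -0.34286684  0.20502339] [ 3.14085472e+00 -1.70254124e-03  2.43200901e+00]
bracket [210. 271.] 0.93 [ 0.4661 -0.4745  0.    ]
bracket [195. 110.] 0.88 [ 0.3358 -0.3671  0.    ]
bracket [239.  26.] 0.8 [ 0.31  -0.282  0.   ]
toe [266. 290.] 0.76 [ 0.5235 -0.4436  0.    ]
toe [310.  31.] 0.75 [ 0.3565 -0.2337  0.    ]
toe [327. 144.] 0.71 [ 0.4461 -0.2886  0.    ]
```

View pics/w1.png

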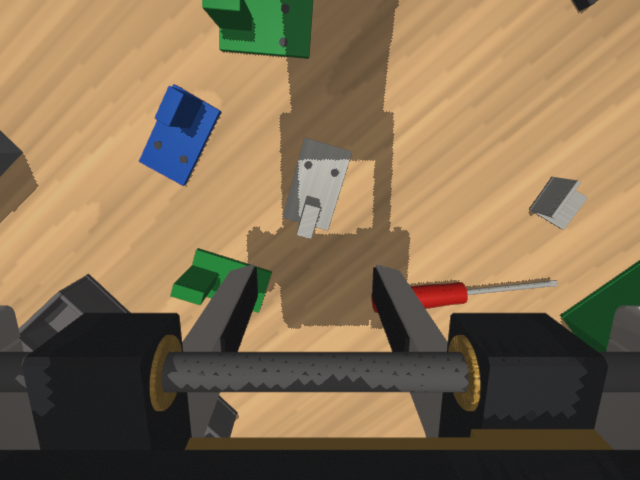

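The wrist view shows the steel bracket at (318,185): toe edge (305,140)–(350,152), rib top near (308,220). The blue and green look-alikes lie at (180,135), (260,25) and (225,275).

```bash
cat >> h.py <<'E'
def refine(s,pts,w=9):
    g=cv2.cvtColor(s['img'],cv2.COLOR_RGB2GRAY); return cv2.cornerSubPix(g,np.float32(pts).reshape(-1,1,2),(w,w),(-1,-1),(3,50,.01)).reshape(-1,2)
E
python3 - <<'E'
from h import *
o=robot.get_obs()
s=snapshot('wrist'); T=camT(s,o)
im=cv2.resize(s['img'][120:250,260:380],None,fx=5,fy=4.6*5/4.6,interpolation=cv2.INTER_CUBIC)[:600]; save(im,'w1c.png'); print(im.shape)
for p in [(305,140),(350,152),(330,230),(286,222)]: print(p,atz(s,T,p,.008).round(4))
E
```

```text
(600, 600, 3)
(305, 140) [ 0.4292 -0.3024  0.008 ]
(350, 152) [ 0.4674 -0.2758  0.008 ]
(330, 230) [ 0.516  -0.3428  0.008 ]
(286, 222) [ 0.4793 -0.3723  0.008 ]
```

View pics/w1c.png

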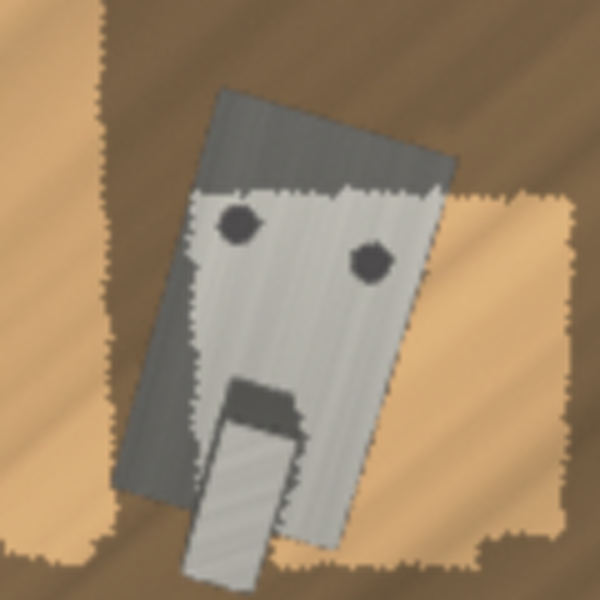

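The crop confirms the bare steel bracket. Its foot corners are (304,138), (351,151), (328,230), (283,217), and its rib top is (306,204), (320,208), (310,238), (297,235).

```bash
cat >> h.py <<'E'
from scipy.optimize import least_squares
def fit(s,T,P,uv,x0,z=0):  # planar pose x,y,yaw of body points P (body frame) at height z
    P=np.array(P,float)/1000
    def f(v): 
        W=P@R.from_euler('z',v[2]).as_matrix().T+[v[0],v[1],z]
        return (np.array([proj(s,T,w) for w in W])-uv).ravel()
    r=least_squares(f,x0); return r.x, np.abs(r.fun).max()
BR=[(70,25,8),(70,-25,8),(-15,-25,8),(-15,25,8),(15,7,62),(15,-7,62),(-15,-7,62),(-15,7,62)]
E
python3 - <<'E'
from h import *
o=robot.get_obs()
s=snapshot('wrist'); T=camT(s,o)
c=np.array([(222,90),(457,157),(338,548),(113,486),(228,420),(298,440),(252,592),(183,574)])/5+[259.6,119.6]
print(fit(s,T,BR,c,[.49,-.35,2.4])) 
x,e=fit(s,T,BR,c,[.49,-.35,2.4])
yaw=o['ee_rot'][2]; d=np.append(x[:2],.018)-o['tool_pos']; 
Rt=R.from_euler('xyz',o['ee_rot']).as_matrix(); print(d,Rt.T@d, np.degrees(x[2]-yaw)/90, o['tool_pos'])
E
```

```text
(array([ 0.4851563 , -0.34615237,  2.15229966]), np.float64(1.1424608509242944))
[-0.00474203 -0.00386439 -0.18814009] [ 0.0011974  -0.00608944  0.18813718] -0.17848377023782674 [ 0.48989833 -0.34228798  0.20614009]
```

Call:
{"method": "drive_tool", "body": {
  "deltas": "0.01 -0.06 0.3 0 0 0.09 60; 0.01 -0.06 0.6 0 0 0.178 60; 0.01 -0.06 0.9 0 0 0.178 60; 0.01 -0.06 0.9 0 0 0.178 60; 0.01 -0.06 0.9 0 0 0.178 60"
}}

```text
time: 4.25
tool_pos: [0.4852, -0.3469, 0.1159]
ee_rot: [3.142, -0.001, 2.152]
wrist_force: [-0.2, 0.0, -0.1]
width: 0.0599
finger_force: 0.0
```

Run:
```python
from h import *
o=robot.get_obs()
s=snapshot('wrist'); T=camT(s,o); save(s['img'],'w2.png')
x=[ 0.48516, -0.34615,  2.1523]
W=np.array(BR)/1000@R.from_euler('z',x[2]).as_matrix().T+[x[0],x[1],0]
im=s['img'].copy()
for w in W:
    cv2.drawMarker(im,tuple(np.int32(np.round(proj(s,T,w)))),(255,0,0),0,8,1)
save(im,'w2.png'); print(o['tool_pos'],o['ee_rot'])
```

```text
[ 0.48519359 -0.34691454  0.11588999] [ 3.14153682e+00 -5.08813156e-04  2.15212550e+00]
```

View pics/w2.png

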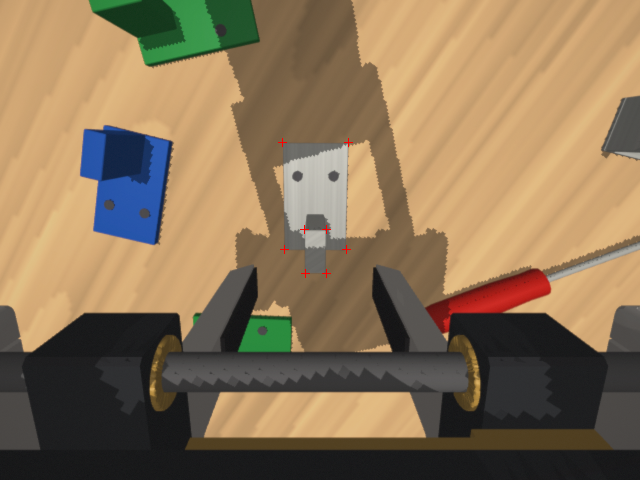

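The model markers sit on the bracket corners within about 1 px (foot 283–348 × 143–249), so I'm descending.

Call:
{"method": "drive_tool", "body": {
  "deltas": "0 0 0.3 0 0 0 44; 0 0 0.6 0 0 0 44; 0 0 0.85 0 0 0 44; 0 0 0.97 0 0 0 44; 0 0 0.97 0 0 0 44"
}}

```text
time: 4.8
tool_pos: [0.4852, -0.3473, 0.0183]
ee_rot: [-3.141, -0.001, 2.151]
wrist_force: [-0.3, 1.2, -0.0]
width: 0.0437
finger_force: 0.0
```

Call:
{"method": "drive_tool", "body": {
  "deltas": "0 0 0 0 0 0 10; 0 0 0 0 0 0 10; 0 0 0 0 0 0 10; 0 0 0 0 0 0 10; 0 0 0 0 0 0 10"
}}

```text
time: 5.3
tool_pos: [0.4859, -0.3478, 0.0195]
ee_rot: [3.141, 0.002, 2.151]
wrist_force: [0.4, 0.7, 2.6]
width: 0.0137
finger_force: 30.0
```

Call:
{"method": "drive_tool", "body": {
  "deltas": "0 0 -0.2 0 0 0 10; 0 0 -0.5 0 0 0 10; 0 0 -0.9 0 0 0 10; 0 0 -0.9 0 0 0 10"
}}

```text
time: 5.7
tool_pos: [0.4879, -0.3499, 0.1142]
ee_rot: [3.139, 0.011, 2.151]
wrist_force: [1.0, -1.2, -3.3]
width: 0.0139
finger_force: 30.0
```

Run:
```python
from h import *
o=robot.get_obs(); print(o['tool_pos'],o['ee_rot'],o['width'],o['wrist_force'],o['finger_force'])
for c in ['top','scene']:
    s=snapshot(c); T=camT(s)
    for t in ['jig','stop','lip','cheek','roller']:
        for r in finder.landmark_of(c,t)[:1]: print(c,t,np.round(r['xy']),round(r['confidence'],2),atz(s,T,r['xy'],.02).round(4))
    x0,y0=(195,215) if c=='top' else (315,215)
    im=cv2.resize(s['img'][y0:y0+95,x0:x0+130],(780,570),interpolation=cv2.INTER_CUBIC); save(im,c+'_jig.png')
```

```text
[ 0.48794638 -0.34985945  0.11415634] [3.13856762 0.01076653 2.15120326] 0.013899544870728121 [ 1.01442004 -1.18625261 -3.29441093] 29.99801069498062
top jig [256. 260.] 0.56 [0.4438 0.0835 0.02  ]
top stop [346. 304.] 0.16 [ 0.3424 -0.1308  0.02  ]
top lip [248. 260.] 0.65 [0.4448 0.1033 0.02  ]
top cheek [249. 270.] 0.8 [0.4195 0.0995 0.02  ]
top roller [241. 258.] 0.6 [0.449  0.1185 0.02  ]
scene jig [381. 266.] 0.93 [0.4729 0.0897 0.02  ]
scene lip [388. 263.] 0.62 [0.4557 0.0981 0.02  ]
scene cheek [397. 257.] 0.8 [0.4292 0.1048 0.02  ]
scene roller [396. 266.] 0.6 [0.4532 0.1154 0.02  ]
```

View pics/top_jig.png

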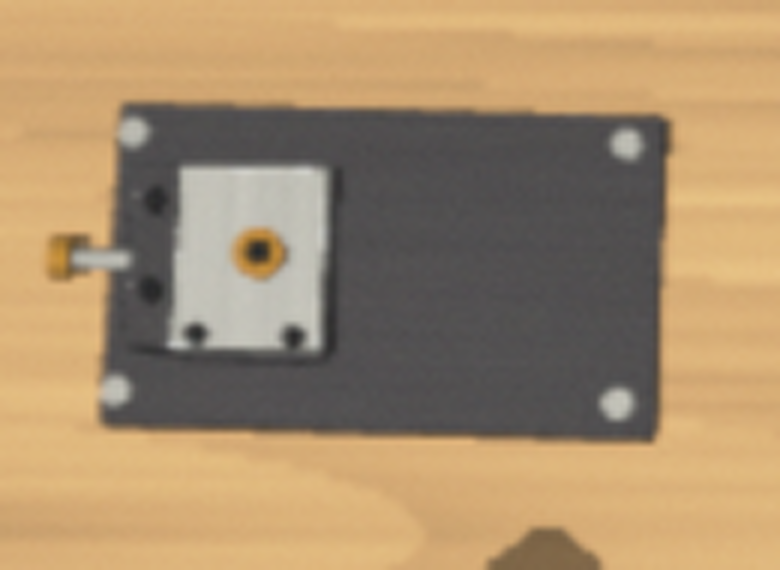

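The top crop shows the jig bed corners at crop (122,104), (668,119), (655,440), (102,426) (scale 6, offset 195,215). The plate is at the left with the cheek screws along its lower edge, so jig +x is image left and +y is image down.

Run:
```python
from h import *
o=robot.get_obs()
s=snapshot('top'); T=camT(s)
c=np.array([(122,104),(668,119),(655,440),(102,426)])/6+[194.6,214.6]
P=[(110,-65,0),(-110,-65,0),(-110,65,0),(110,65,0)]
for z in (.014,.02,.026):
    x,e=fit(s,T,P,c,[.45,.08,1.57],z); print(z,x.round(4),np.degrees(x[2]).round(2),e.round(2))
x,e=fit(s,T,P,c,[.45,.08,1.57],.02)
# target: TCP at bracket origin, jig x=-75,y=-4
t=R.from_euler('z',x[2]).as_matrix()@[-.075,-.004,0]+[x[0],x[1],.14]
Rt=R.from_euler('xyz',o['ee_rot']).as_matrix(); print(t,Rt.T@(t-o['tool_pos']),np.degrees(x[2]-o['ee_rot'][2])/90)
```

```text
0.014 [0.4455 0.0773 1.5516] 88.9 0.46
0.02 [0.4446 0.0765 1.5515] 88.9 0.7
0.026 [0.4436 0.0757 1.5515] 88.89 0.95
[0.44713404 0.00142134 0.14      ] [ 0.31254085  0.15950894 -0.0318536 ] -0.38169793209214137
```

Call:
{"method": "drive_tool", "body": {
  "deltas": "0.15 0.08 -0.05 0 0 0 10; 0.5 0.25 -0.1 0 0 0 10; 0.85 0.42 -0.2 0 0 0 10; 1 0.5 -0.3 0 0 0 10"
}}

```text
time: 6.75
tool_pos: [0.4714, -0.2325, 0.139]
ee_rot: [3.141, -0.002, 2.153]
wrist_force: [0.8, -0.7, -4.6]
width: 0.0139
finger_force: 30.0
```

Call:
{"method": "drive_tool", "body": {
  "deltas": "0.3 0.15 0 0 0 0.08 10; 0.6 0.3 0 0 0 0.17 10; 0.85 0.42 0 0 0 0.26 10; 1 0.5 0 0 0 0.34 10; 1 0.5 0 0 0 0.38 10"
}}

```text
time: 7.25
tool_pos: [0.4589, -0.1227, 0.1394]
ee_rot: [3.14, -0.001, 1.554]
wrist_force: [0.5, -0.2, -4.8]
width: 0.0138
finger_force: 30.0
```

Call:
{"method": "drive_tool", "body": {
  "deltas": "0 0 0 0 0 0 10; 0 0 0 0 0 0 10; 0 0 0 0 0 0 10"
}}

```text
time: 7.55
tool_pos: [0.4593, -0.1257, 0.1387]
ee_rot: [3.141, 0.0, 1.555]
wrist_force: [-0.1, -0.4, -4.7]
width: 0.0136
finger_force: 30.0
```

Run:
```python
from h import *
o=robot.get_obs(); print(o['tool_pos'],o['ee_rot'])
s=snapshot('wrist'); T=camT(s,o); im=s['img'].copy(); np.save('T3.npy',T); np.save('i3.npy',im)
J=R.from_euler('z',1.5515).as_matrix()
for p in [(110,-65,0),(-110,-65,0),(-110,65,0),(110,65,0),(20,-35,25),(20,37,25),(78,37,25),(78,-35,25)]:
    u=proj(s,T,J@(np.array(p)/1000)+[.4446,.0765,.02]); print(p,np.round(u,1)); cv2.drawMarker(im,tuple(np.int32(u)),(255,0,0),0,8,1)
save(cv2.resize(im[:360],(800,450),interpolation=cv2.INTER_CUBIC),'w3.png')
```

```text
[ 0.4592726  -0.12570639  0.13874778] [3.14113524e+00 1.79375263e-04 1.55466765e+00]
(110, -65, 0) [ 391.2 -256.9]
(-110, -65, 0) [375.4 113.4]
(-110, 65, 0) [206.9 112.8]
(110, 65, 0) [ 182.6 -258. ]
(20, -35, 25) [ 342.8 -110.4]
(20, 37, 25) [ 226.3 -110.9]
(78, 37, 25) [ 220.7 -231.2]
(78, -35, 25) [ 345.1 -230.6]
```

View pics/w3.png

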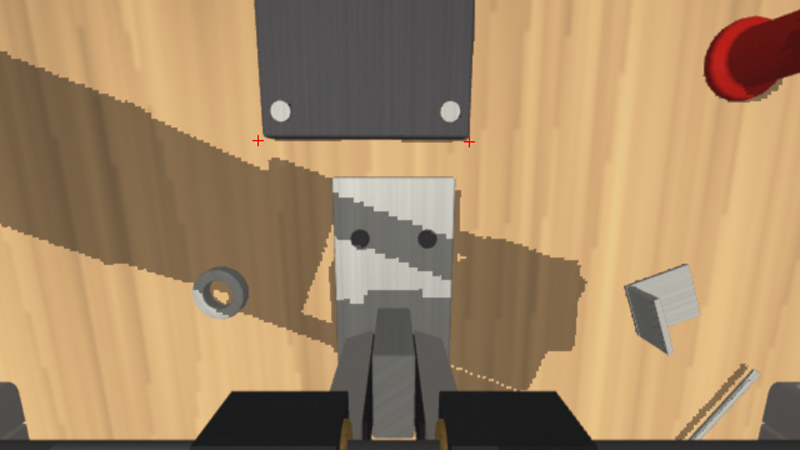

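The bracket is held with its toe edge at (333–455,178), and the near bed edge (264–468,137) lies close to the prediction. I'm moving over the bed.

Call:
{"method": "drive_tool", "body": {
  "deltas": "0.2 -0.03 0 0 0 0 10; 0.6 -0.08 0 0 0 0 10; 0.9 -0.12 0 0 0 0 10; 1 -0.12 0 0 0 0 10; 1 -0.12 0 0 0 0 10"
}}

```text
time: 8.1
tool_pos: [0.449, -0.0246, 0.1386]
ee_rot: [3.141, 0.0, 1.556]
wrist_force: [0.2, 0.5, -4.5]
width: 0.0137
finger_force: 30.0
```

Run:
```python
from h import *
o=robot.get_obs(); print(o['tool_pos'],o['ee_rot'])
s=snapshot('wrist'); T=camT(s,o); im=s['img']; np.save('T4.npy',T); np.save('i4.npy',im)
save(cv2.resize(im[:270,130:490],(800,600),interpolation=cv2.INTER_CUBIC),'w4.png')
for t in ['lip','cheek','roller','jig','toe']:
  for r in finder.landmark_of('wrist',t)[:1]: print(t,np.round(r['xy']),round(r['confidence'],2),atz(s,T,r['xy'],.02).round(4))
```

```text
[ 0.44896274 -0.02464671  0.13856236] [3.14122623e+00 2.74660500e-04 1.55648055e+00]
lip [304.  72.] 0.92 [0.4423 0.0967 0.02  ]
cheek [272.  70.] 0.87 [0.4188 0.0986 0.02  ]
roller [307.  42.] 0.61 [0.4453 0.117  0.02  ]
jig [312. 100.] 0.84 [0.4483 0.077  0.02  ]
```

View pics/w4.png

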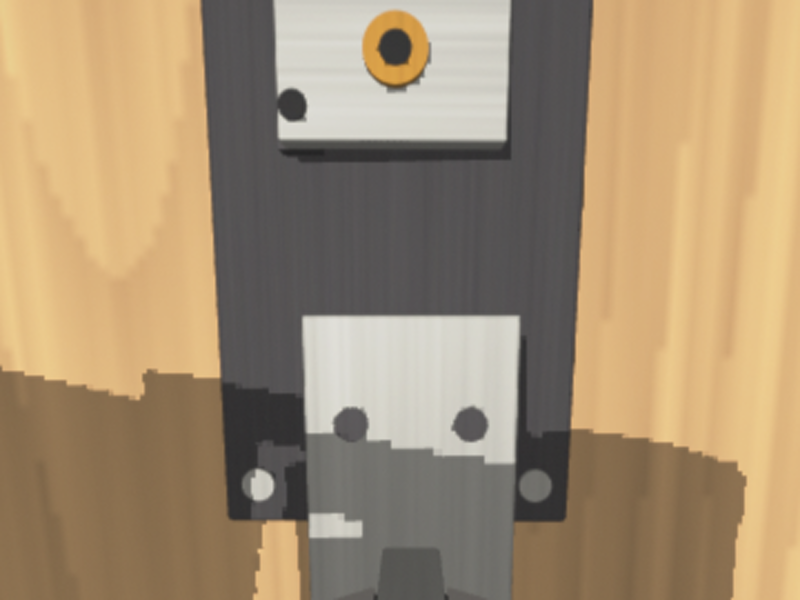

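The close view shows the plate's top front edge at crop (277–507,140), the bed sides at (207,100) and (587,100), the near bed edge at (228–566,519), and the toe's top edge at (303–519,316).

Run:
```python
from h import *
o=robot.get_obs()
s=snapshot('wrist'); T=np.load('T4.npy')
k=lambda a: np.array(a,float)/2.2222+[129.7,-.3]
uv=k([(229,518),(566,519),(277,140),(507,140)])
P=np.array([(-110,65,0),(-110,-65,0),(20,37,25),(20,-35,25)])/1000
def f(v,full=True):
    J=R.from_euler('z',v[2]).as_matrix(); W=lambda p: J@p+v[[0,1,3]]
    r=(np.array([proj(s,T,W(p)) for p in P])-uv).ravel()
    l=[]
    for y,q in ((.065,(207,100)),(-.065,(587,100))):
        a,b=[np.array(proj(s,T,W(np.array([x,y,0])))) for x in(-.1,.09)]
        d=(b-a)/np.linalg.norm(b-a); e=k(q)-a; l.append(d[0]*e[1]-d[1]*e[0])
    return np.r_[r,l]
r=least_squares(f,[.4446,.0765,1.5515,.02]); print('jig',r.x.round(4),np.degrees(r.x[2]).round(2),r.fun.round(2))
# bracket
x,e=fit(s,T,[(70,25,8),(70,-25,8)],k([(303,316),(519,316)]),[.449,-.0246,1.556],o['tool_pos'][2]-.0183)
print('br',x.round(4),e, 'tcp',o['tool_pos'],o['ee_rot'])
print('toe pts',[atz(s,T,u,o['tool_pos'][2]-.0103).round(4) for u in k([(303,316),(519,316)])])
print('edges',[atz(s,T,u,o['tool_pos'][2]-.0103).round(4) for u in k([(310,575),(512,575)])])
v=r.x;J=R.from_euler('z',v[2]).as_matrix()
print('bracket in jig',J.T@(np.array([x[0],x[1],0])-[v[0],v[1],0]),'dyaw',np.degrees(x[2]-v[2]),'tcp in jig',J.T@(np.array(o['tool_pos'])-v[[0,1,3]]))
```

```text
jig [0.4453 0.08   1.5548 0.0124] 89.08 [-0.04  0.11  0.01 -0.03  0.72 -0.17 -0.41  0.07  0.43 -0.13]
br [ 0.4487 -0.0237  1.5569] 1.4185452062445165 tcp [ 0.44902072 -0.02626102  0.13840543] [-3.14150359e+00  2.47973057e-04  1.55268367e+00]
toe pts [array([0.4254, 0.0466, 0.1281]), array([0.474 , 0.046 , 0.1281])]
edges [array([ 0.4243, -0.0145,  0.1281]), array([ 0.4735, -0.0152,  0.1281])]
bracket in jig [-0.10362764 -0.0051101   0.        ] dyaw 0.12144191094266973 tcp in jig [-0.10615789 -0.00542399  0.12604222]
```

Call:
{"method": "drive_tool", "body": {
  "deltas": "0.2 0 0.1 0 0 0 10; 0.38 0 0.4 0 0 0 10; 0.38 0 0.7 0 0 0 10; 0.38 0 0.88 0 0 0 10; 0.38 0 0.88 0 0 0 10"
}}

```text
time: 8.95
tool_pos: [0.4467, 0.0127, 0.0472]
ee_rot: [-3.134, -0.0, 1.554]
wrist_force: [-1.0, 0.1, -4.5]
width: 0.0138
finger_force: 30.0
```

Call:
{"method": "drive_tool", "body": {
  "deltas": "0 0 0.03 0 0 0 10; 0 0 0.06 0 0 0 10; 0 0 0.09 0 0 0 10; 0 0 0.09 0 0 0 10"
}}

```text
time: 9.35
tool_pos: [0.4498, 0.0126, 0.0419]
ee_rot: [3.141, -0.0, 1.554]
wrist_force: [-0.8, -0.2, -4.7]
width: 0.0136
finger_force: 30.0
```

Call:
{"method": "drive_tool", "body": {
  "deltas": "0 0 0.02 0 0 0 10; 0 0 0.04 0 0 0 10; 0 0 0.04 0 0 0 10"
}}

```text
time: 9.65
tool_pos: [0.4493, 0.0128, 0.0372]
ee_rot: [-3.141, -0.0, 1.554]
wrist_force: [0.7, -0.2, -3.9]
width: 0.0138
finger_force: 30.0
```

Call:
{"method": "drive_tool", "body": {
  "deltas": "0 0 0.01 0 0 0 10; 0 0 0.02 0 0 0 10; 0 0 0.02 0 0 0 10"
}}

```text
time: 9.95
tool_pos: [0.4494, 0.0128, 0.0353]
ee_rot: [-3.141, -0.0, 1.554]
wrist_force: [-0.8, 0.0, -4.8]
width: 0.0134
finger_force: 30.0
```

Call:
{"method": "drive_tool", "body": {
  "deltas": "0 0 0.01 0 0 0 10; 0 0 0.02 0 0 0 10; 0 0 0.02 0 0 0 10"
}}

```text
time: 10.25
tool_pos: [0.4496, 0.0128, 0.0352]
ee_rot: [3.141, 0.0, 1.554]
wrist_force: [-4.5, 0.8, 5.9]
width: 0.0141
finger_force: 30.0
```

Run:
```python
from h import *
o=robot.get_obs(); print(o['wrist_force'].round(2) if hasattr(o['wrist_force'],'round') else o['wrist_force'],o['wrist_torque'],o['tool_pos'],o['ee_rot'])
s=snapshot('wrist'); T=camT(s,o); im=s['img']; np.save('T5.npy',T)
save(cv2.resize(im[40:280,170:490],(800,600),interpolation=cv2.INTER_CUBIC),'w5.png')
```

```text
[-4.47  0.76  5.9 ] [-0.13869909  0.98230291 -0.01380223] [0.44955372 0.01277606 0.03519354] [3.14147034e+00 9.26832665e-06 1.55435853e+00]
```

View pics/w5.png

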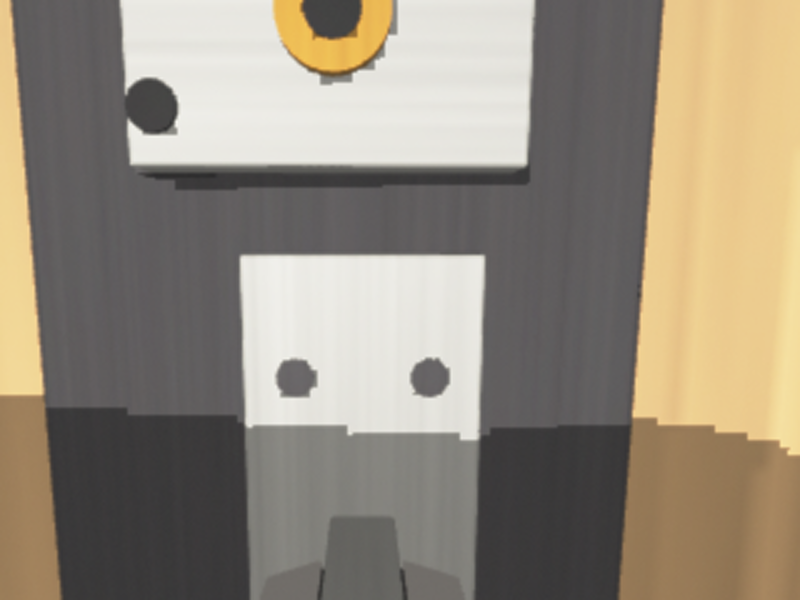

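The view shows the bracket on the bed. Its toe's top edge is at (240–485,255), the plate's front edge at (130–527,165), and the bed sides at (29,200) and (648,200).

Run:
```python
from h import *
o=robot.get_obs(); s=snapshot('wrist'); T=np.load('T5.npy')
k=lambda a: np.array(a,float)/2.5+[169.7,39.7]
uv=k([(130,165),(527,165)]); P=np.array([(20,37,25),(20,-35,25)])/1000
def mk(zfix):
  def f(v):
    z=zfix if zfix else v[3]
    J=R.from_euler('z',v[2]).as_matrix(); W=lambda p: J@p+[v[0],v[1],z]
    r=(np.array([proj(s,T,W(p)) for p in P])-uv).ravel(); l=[]
    for y,q in ((.065,(29,200)),(-.065,(648,200)),(.065,(61,598)),(-.065,(620,598))):
        a,b=[np.array(proj(s,T,W(np.array([x,y,0])))) for x in(-.05,.05)]
        d=(b-a)/np.linalg.norm(b-a); e=k(q)-a; l.append(d[0]*e[1]-d[1]*e[0])
    return np.r_[r,l]
  return f
for zf in (None,.016):
  r=least_squares(mk(zf),[.4446,.0765,1.5515,.016]); print('jig',r.x.round(4),np.degrees(r.x[2]).round(2),r.fun.round(2))
  v=r.x; z=zf or v[3]; J=R.from_euler('z',v[2]).as_matrix()
  for q in [(240,255),(485,255),(250,598),(475,598)]: print(q,(J.T@(atz(s,T,k(q),z+.008)-[v[0],v[1],z])*1000).round(1))
  print('tcp jig',(J.T@(np.array(o['tool_pos'])-[v[0],v[1],z])*1000).round(1), 'tool yaw-jig',np.degrees(o['ee_rot'][2]-v[2]))
```

```text
jig [0.4453 0.0798 1.5548 0.013 ] 89.08 [ 0.28 -0.01  0.03 -0.01  0.58 -0.21 -0.34  0.33]
(240, 255) [ 4.1 19.9  8. ]
(485, 255) [  4.1 -30.1   8. ]
(250, 598) [-70.5  20.1   8. ]
(475, 598) [-70.5 -30.3   8. ]
tcp jig [-67.   -5.3  22.2] tool yaw-jig -0.023805919157867027
jig [0.4454 0.0795 1.5547 0.016 ] 89.08 [-1.14  0.06  1.39  0.07  2.45 -2.13  1.35 -1.38]
(240, 255) [ 4.4 19.6  8. ]
(485, 255) [  4.4 -29.6   8. ]
(250, 598) [-69.   19.8   8. ]
(475, 598) [-69.  -29.8   8. ]
tcp jig [-66.7  -5.2  19.2] tool yaw-jig -0.01844935507233929
```

Call:
{"method": "drive_tool", "body": {
  "deltas": "0 0 -0.014 0 0 0 10; 0 0 -0.014 0 0 0 10"
}}

```text
time: 10.55
tool_pos: [0.45, 0.0127, 0.0352]
ee_rot: [3.14, 0.0, 1.554]
wrist_force: [-1.0, -1.1, -1.4]
width: 0.0139
finger_force: 30.0
```

Call:
{"method": "drive_tool", "body": {
  "deltas": "0.05 0 0 0 0 0 10; 0.1 0 0 0 0 0 10; 0.15 0 0 0 0 0 10; 0.2 0 0 0 0 0 10; 0.2 0 0 0 0 0 10"
}}

```text
time: 11.05
tool_pos: [0.4502, 0.0336, 0.0352]
ee_rot: [3.141, -0.001, 1.555]
wrist_force: [-0.9, -1.2, 0.1]
width: 0.014
finger_force: 30.0
```

Call:
{"method": "drive_tool", "body": {
  "deltas": "0.02 0 0 0 0 0 10; 0.04 0 0 0 0 0 10; 0.04 0 0 0 0 0 10"
}}

```text
time: 11.35
tool_pos: [0.4502, 0.0367, 0.0352]
ee_rot: [3.141, 0.0, 1.554]
wrist_force: [-0.5, -2.6, 1.9]
width: 0.0139
finger_force: 30.0
```

Call:
{"method": "drive_tool", "body": {
  "deltas": "0 -0.01 0 0 0 0 10; 0 -0.02 0 0 0 0 10; 0 -0.03 0 0 0 0 10; 0 -0.03 0 0 0 0 10"
}}

```text
time: 11.75
tool_pos: [0.4476, 0.0375, 0.0352]
ee_rot: [3.14, -0.002, 1.554]
wrist_force: [2.7, 0.2, 0.8]
width: 0.0135
finger_force: 30.0
```

Call:
{"method": "drive_tool", "body": {
  "deltas": "0 -0.005 0 0 0 0 10; 0 -0.01 0 0 0 0 10; 0 -0.01 0 0 0 0 10"
}}

```text
time: 12.05
tool_pos: [0.4463, 0.0372, 0.0352]
ee_rot: [3.14, -0.001, 1.554]
wrist_force: [3.6, 0.9, 1.3]
width: 0.0137
finger_force: 30.0
```

Call:
{"method": "drive_tool", "body": {
  "deltas": "0 -0.005 0 0 0 0 10; 0 -0.01 0 0 0 0 10; 0 -0.01 0 0 0 0 10"
}}

```text
time: 12.35
tool_pos: [0.4451, 0.0369, 0.0352]
ee_rot: [3.141, -0.0, 1.554]
wrist_force: [3.1, 1.8, 2.7]
width: 0.0138
finger_force: 30.0
```

Call:
{"method": "drive_tool", "body": {
  "deltas": "0 -0.005 0 0 0 0 10; 0 -0.01 0 0 0 0 10; 0 -0.01 0 0 0 0 10"
}}

```text
time: 12.65
tool_pos: [0.4446, 0.0368, 0.0352]
ee_rot: [3.14, -0.0, 1.554]
wrist_force: [4.7, 0.9, 3.2]
width: 0.014
finger_force: 30.0
```

Call:
{"method": "drive_tool", "body": {
  "deltas": "0 -0.008 -0.005 0 0 0 10; 0 -0.008 -0.005 0 0 0 10; 0 -0.008 -0.005 0 0 0 10"
}}

```text
time: 12.95
tool_pos: [0.4438, 0.0365, 0.0352]
ee_rot: [3.14, 0.0, 1.553]
wrist_force: [5.7, 0.4, -1.3]
width: 0.0138
finger_force: 30.1
```

Run:
```python
from h import *
o=robot.get_obs(); print(o['wrist_force'],o['wrist_torque'],o['tool_pos'],o['ee_rot'])
```

```text
[ 5.72842655  0.38529901 -1.34563368] [ 0.01431788 -1.18279911 -0.34086303] [0.44377197 0.03652233 0.03522797] [3.13987856e+00 2.51363480e-04 1.55275286e+00]
```

Mz/Fx puts the lateral contact about 60 mm ahead of the TCP, where the cheek's front end should be. I'm easing off slightly and pushing in.

Call:
{"method": "drive_tool", "body": {
  "deltas": "0.01 0.003 0 0 0 0 10; 0.02 0.003 0 0 0 0 10; 0.03 0.003 0 0 0 0 10; 0.04 0.003 0 0 0 0 10; 0.04 0.003 0 0 0 0 10"
}}

```text
time: 13.45
tool_pos: [0.4444, 0.0379, 0.0355]
ee_rot: [3.139, 0.006, 1.553]
wrist_force: [6.2, -5.9, 0.5]
width: 0.0137
finger_force: 30.0
```

Call:
{"method": "drive_tool", "body": {
  "deltas": "0.01 0 0 0 0 0 10; 0.02 0 0 0 0 0 10; 0.03 0 0 0 0 0 10; 0.03 0 0 0 0 0 10"
}}

```text
time: 13.85
tool_pos: [0.4444, 0.0408, 0.0355]
ee_rot: [3.139, 0.006, 1.553]
wrist_force: [5.8, -6.8, 1.1]
width: 0.014
finger_force: 30.0
```

Call:
{"method": "drive_tool", "body": {
  "deltas": "0.01 0 0 0 0 0 10; 0.02 0 0 0 0 0 10; 0.03 0 0 0 0 0 10; 0.03 0 0 0 0 0 10"
}}

```text
time: 14.25
tool_pos: [0.4445, 0.0435, 0.0356]
ee_rot: [3.139, 0.007, 1.553]
wrist_force: [5.1, -8.1, 0.8]
width: 0.0141
finger_force: 30.0
```

Call:
{"method": "drive_tool", "body": {
  "deltas": "0.01 0 0 0 0 0 10; 0.02 0 0 0 0 0 10; 0.03 0 0 0 0 0 10; 0.03 0 0 0 0 0 10"
}}

```text
time: 14.65
tool_pos: [0.4446, 0.0444, 0.0359]
ee_rot: [3.139, 0.011, 1.553]
wrist_force: [5.1, -13.0, 1.8]
width: 0.0136
finger_force: 30.0
```

Call:
{"method": "drive_tool", "body": {
  "deltas": "0.003 0.004 0 0 0.004 0 10; 0.006 0.004 0 0 0.008 0 10; 0.01 0.004 0 0 0.008 0 10; 0.01 0.004 0 0 0.008 0 10"
}}

```text
time: 15.05
tool_pos: [0.4446, 0.0455, 0.0352]
ee_rot: [3.14, -0.002, 1.553]
wrist_force: [5.4, -11.5, -0.0]
width: 0.014
finger_force: 30.0
```

Run:
```python
from h import *
o=robot.get_obs(); print(o['wrist_force'],o['wrist_torque'],o['tool_pos'],o['ee_rot'])
```

```text
[  5.44233292 -11.47040892  -0.0318806 ] [-2.47116726 -0.97028742 -0.19315655] [0.44464954 0.04554586 0.03520787] [ 3.14027050e+00 -1.55709952e-03  1.55327994e+00]
```

Call:
{"method": "drive_tool", "body": {
  "deltas": "0.007 0.002 0 0 0.002 0 10; 0.014 0.002 0 0 0.002 0 10; 0.02 0.002 0 0 0.002 0 10; 0.02 0.002 0 0 0.002 0 10"
}}

```text
time: 15.45
tool_pos: [0.4447, 0.0478, 0.0352]
ee_rot: [3.141, -0.005, 1.554]
wrist_force: [5.0, -10.2, 0.4]
width: 0.0138
finger_force: 30.0
```

Call:
{"method": "drive_tool", "body": {
  "deltas": "0.005 0 0 0 0 0 10; 0.01 0 0 0 0 0 10; 0.015 0 0 0 0 0 10; 0.015 0 0 0 0 0 10"
}}

```text
time: 15.85
tool_pos: [0.4448, 0.0494, 0.0352]
ee_rot: [3.14, -0.005, 1.554]
wrist_force: [5.4, -10.4, -0.4]
width: 0.0137
finger_force: 30.0
```

Call:
{"method": "drive_tool", "body": {
  "deltas": "0.01 0.003 0 0 -0.002 0 10; 0.02 0.003 0 0 -0.002 0 10; 0.03 0.003 0 0 -0.002 0 10; 0.03 0.003 0 0 -0.002 0 10"
}}

```text
time: 16.25
tool_pos: [0.4449, 0.0529, 0.0352]
ee_rot: [3.141, -0.003, 1.554]
wrist_force: [5.1, -10.1, 0.6]
width: 0.0139
finger_force: 30.0
```

Call:
{"method": "drive_tool", "body": {
  "deltas": "0.008 0 0 0 0 0 10; 0.016 0 0 0 0 0 10; 0.02 0 0 0 0 0 10; 0.02 0 0 0 0 0 10"
}}

```text
time: 16.65
tool_pos: [0.445, 0.0548, 0.0352]
ee_rot: [3.141, -0.003, 1.554]
wrist_force: [5.2, -9.4, -0.2]
width: 0.0139
finger_force: 30.0
```

Call:
{"method": "drive_tool", "body": {
  "deltas": "0.008 0 0 0 0 0 10; 0.016 0 0 0 0 0 10; 0.02 0 0 0 0 0 10; 0.02 0 0 0 0 0 10"
}}

```text
time: 17.05
tool_pos: [0.445, 0.0567, 0.0352]
ee_rot: [3.141, -0.003, 1.554]
wrist_force: [5.4, -9.8, 0.5]
width: 0.0137
finger_force: 30.0
```

Call:
{"method": "drive_tool", "body": {
  "deltas": "0.008 0 0 0 0 0 10; 0.015 0 0 0 0 0 10; 0.015 0 0 0 0 0 10"
}}

```text
time: 17.35
tool_pos: [0.445, 0.0582, 0.0352]
ee_rot: [3.141, -0.003, 1.554]
wrist_force: [5.6, -10.6, -0.3]
width: 0.0139
finger_force: 30.0
```

Call:
{"method": "drive_tool", "body": {
  "deltas": "0.008 0 0 0 0 0 10; 0.015 0 0 0 0 0 10; 0.015 0 0 0 0 0 10"
}}

```text
time: 17.65
tool_pos: [0.4451, 0.0597, 0.0352]
ee_rot: [3.141, -0.003, 1.554]
wrist_force: [4.9, -10.4, 0.1]
width: 0.0138
finger_force: 30.0
```

Toe is at about 51 mm and still sliding freely.

Call:
{"method": "drive_tool", "body": {
  "deltas": "0.007 0 0 0 0 0 10; 0.014 0 0 0 0 0 10; 0.014 0 0 0 0 0 10"
}}

```text
time: 17.95
tool_pos: [0.4451, 0.0611, 0.0352]
ee_rot: [3.141, -0.003, 1.554]
wrist_force: [5.2, -10.0, -0.8]
width: 0.0137
finger_force: 30.0
```

Call:
{"method": "drive_tool", "body": {
  "deltas": "0.006 0 0 0 0 0 10; 0.012 0 0 0 0 0 10; 0.012 0 0 0 0 0 10"
}}

```text
time: 18.25
tool_pos: [0.4451, 0.0614, 0.0353]
ee_rot: [3.141, -0.001, 1.554]
wrist_force: [5.3, -12.9, 1.2]
width: 0.0138
finger_force: 30.0
```

Call:
{"method": "drive_tool", "body": {
  "deltas": "0.005 0 0 0 0.002 0 10; 0.01 0 0 0 0.003 0 10; 0.01 0 0 0 0.003 0 10"
}}

```text
time: 18.55
tool_pos: [0.4451, 0.0614, 0.0352]
ee_rot: [3.141, -0.004, 1.554]
wrist_force: [4.7, -14.8, -0.5]
width: 0.0136
finger_force: 30.0
```

Run:
```python
from h import *
o=robot.get_obs(); print(o['wrist_force'],o['wrist_torque'],o['tool_pos'],o['ee_rot'])
```

```text
[  4.72201005 -14.84373609  -0.48937973] [-3.06811051 -0.844419   -0.09331176] [0.44510009 0.06138912 0.03520623] [ 3.14115448 -0.0035309   1.55351887]
```

Call:
{"method": "drive_tool", "body": {
  "deltas": "0.004 0 0 0 0 0 10; 0.009 0 0 0 0 0 10; 0.009 0 0 0 0 0 10; 0.009 0 0 0 0 0 10"
}}

```text
time: 18.95
tool_pos: [0.4451, 0.0614, 0.0353]
ee_rot: [3.141, -0.002, 1.553]
wrist_force: [3.7, -16.9, 1.5]
width: 0.0139
finger_force: 30.0
```

Call:
{"method": "drive_tool", "body": {
  "deltas": "-0.007 0.002 0 0 0 0 10; -0.015 0.004 0 0 0 0 10; -0.015 0.004 0 0 0 0 10"
}}

```text
time: 19.25
tool_pos: [0.4451, 0.0614, 0.0352]
ee_rot: [-3.141, -0.005, 1.553]
wrist_force: [3.6, -12.4, 1.0]
width: 0.0137
finger_force: 30.0
```

Call:
{"method": "drive_tool", "body": {
  "deltas": "-0.007 0.001 0 0 0 0 10; -0.015 0.002 0 0 0 0 10; -0.015 0.002 0 0 0 0 10"
}}

```text
time: 19.55
tool_pos: [0.4451, 0.0616, 0.0352]
ee_rot: [-3.141, -0.008, 1.554]
wrist_force: [3.1, -8.0, 0.8]
width: 0.0139
finger_force: 30.0
```

Call:
{"method": "drive_tool", "body": {
  "deltas": "0 0 0 0 0 0 16; 0 0 0 0 0 0 20; 0 0 0 0 0 0 30; 0 0 0 0 0 0 40; 0 0 0 0 0 0 40"
}}

```text
time: 20.05
tool_pos: [0.4446, 0.0661, 0.0351]
ee_rot: [-3.14, -0.018, 1.555]
wrist_force: [-0.2, -0.5, -0.3]
width: 0.0389
finger_force: 0.0
```

Run:
```python
from h import *
o=robot.get_obs(); print(o['wrist_force'],o['wrist_torque'],o['tool_pos'],o['ee_rot'],o['width'])
s=snapshot('wrist'); save(cv2.resize(s['img'][40:280,170:490],(800,600),interpolation=cv2.INTER_CUBIC),'w6.png')
np.save('T6.npy',camT(s,o))
```

```text
[-0.23666214 -0.45701729 -0.25625183] [-0.12663101  0.07948569 -0.04766287] [0.44463806 0.0660935  0.03514128] [-3.14000415 -0.01753068  1.55466179] 0.03890000015740949
```

View pics/w6.png

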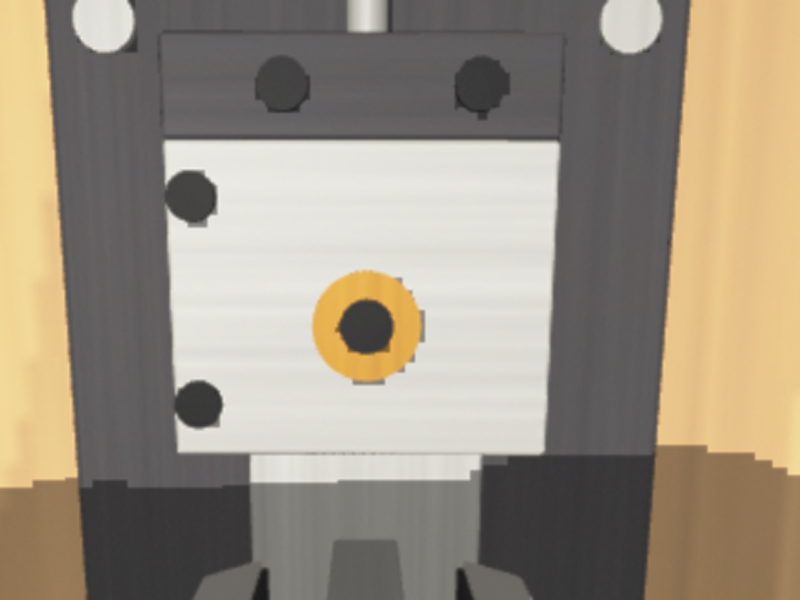

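After release, the bracket's foot shows at columns 250–480 below the plate edge (178–545,452), with the rib centred between the open fingers. I'll check position and yaw, then lift off.

Run:
```python
from h import *
s=snapshot('wrist'); T=np.load('T6.npy')
k=lambda a: np.array(a,float)/2.5+[169.7,39.7]
z=.013;v=[.4453,.0798,1.5548];J=R.from_euler('z',v[2]).as_matrix()
for q,h in [((250,458),.008),((480,458),.008),((252,560),.008),((479,560),.008),((178,452),.025),((545,452),.025),((164,140),.025),((559,140),.025),((80,485),0),((654,460),0)]:
    print(q,(J.T@(atz(s,T,k(q),z+h)-[v[0],v[1],z])*1000).round(1))
```

```text
(250, 458) [15. 25.  8.]
(480, 458) [ 15.1 -24.7   8. ]
(252, 560) [-8.  25.2  8. ]
(479, 560) [ -8.  -25.1   8. ]
(178, 452) [19.7 36.9 25. ]
(545, 452) [ 19.8 -35.2  25. ]
(164, 140) [77.6 36.8 25. ]
(559, 140) [ 77.6 -35.1  25. ]
(80, 485) [ 7.1 64.6  0. ]
(654, 460) [ 13.  -64.8   0. ]
```

Call:
{"method": "drive_tool", "body": {
  "deltas": "0 0 -0.1 0 0 0 40; 0 0 -0.25 0 0 0 40; 0 0 -0.5 0 0 0 40; 0 0 -0.8 0 0 0 40; 0 0 -0.8 0 0 0 40"
}}

```text
time: 20.65
tool_pos: [0.4486, 0.0645, 0.121]
ee_rot: [3.131, -0.018, 1.554]
wrist_force: [1.0, -0.2, 0.7]
width: 0.0401
finger_force: 0.0
```

Run:
```python
from h import *
o=robot.get_obs(); print(o['time'],o['wrist_force'])
print(robot.close_job())
```

```text
20.65 [ 0.98158747 -0.1622016   0.70345858]
the job is handed in; nothing more can be done
None
```

The bracket is seated in the jig and released, with the job handed in at 20.65 s. It was pressed home against the end stop at about 17 N; after release its y measured about 0 mm in the jig, with its long side square along the cheek. I did not re-photograph its depth after lift-off, so "home" rests on the tool stalling against the stop.

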